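# Broken coaster into the pull-out bin

## Task

Pull the bin drawer in the front of the vanity fully open, slide the broken stone coaster (the one with a corner missing) out of its tray and off the counter's front edge so that it drops into the bin, then push the drawer gently fully home. The coaster is cracked, so touch it only lightly, never hard enough to break it on the counter, and leave the sound coaster and everything else standing on the counter where it is.

Things in the scene. Friction and masses are not known exactly. Their poses are not given: they have to be found in the camera images.
- counter_edge (a point): the middle of the counter's front edge, on the marble top: a straight edge along y facing +x, away from the robot. The counter is 30 mm thick, level, and bare between the tray and this edge; beyond it there is only the bin drawer, below.
- bin_drawer (a joint): how far the pull-out bin is open, m: 0 fully home (firm stop), 0.125 fully open, towards +x; may start a little open. Its runners resist with 3 N plus 20 N per m/s and it stays where it is left. Its maple front stands just beyond the counter's edge, below the top: 500 mm wide, 160 mm high, 18 mm thick, upper edge 36 mm below the counter top, inner face 3 mm beyond the counter's edge when home.
- drawer_knob (a point): the centre of the bin drawer's glass knob: 30 mm wide (y), 28 mm high, 24 mm deep (x), on a thinner neck; 24 mm out from the drawer's outer face, 56 mm below the counter top, 45 mm beyond the counter's edge when home. It can be pinched across y from straight above.
- bin_mouth (a point): the centre of the mouth of the grey waste liner in the drawer, level with its rim, 65 mm below the counter top; axes as the world's. Inside it is 300 mm long (x), 440 mm wide (y), 100 mm deep, closed at +x by the drawer front. With the drawer fully open, 128 mm of it lie clear between the counter's edge and the drawer front; the rest is under the counter.
- tray: low wooden tray fixed on the counter, three bays side by side, open to its +x (towards the counter's edge). Origin on the counter, midway between the two coaster bays, at the inner face of the back rail; +y along the rail. Floor 4 mm thick, to x = 70 mm. Rail and partitions 22 mm high, 8 mm thick; partitions from x = 0 to 70 mm. Coaster bays 106 mm wide, centred at y = -57 and +57 mm.
- broken_coaster: dark grey stone coaster, 96 by 96 by 10 mm (with its backing), 0.16 to 0.26 kg, a 30 mm corner broken off (+x -y). Origin at the middle of its underside; axes along its sides. Flat on the tray's floor in one of the two coaster bays (which one varies), its front edge outside the tray, its other sides within 10 mm of the back rail and partitions: no room for a finger there, and too wide to grip.
- coaster_top (a point): the middle of the broken coaster's upper face, 10 mm above its underside. Its springy 4 mm backing gives 0.5 mm under 10 N. The stone is cracked: it breaks if pressed or pushed with more than 18 N. It slides on wood and marble at a friction of about 0.3, the fingertips hold the stone at about 0.6: pressing down with 6 to 10 N draws it along. It steps down 4 mm as it leaves the tray's floor.
- sound_coaster: the same stone coaster, whole and square, 96 by 96 by 10 mm, in the other coaster bay; to be left. Origin at the middle of its underside.
- soap_bar: cream bar of soap, 56 by 62 by 26 mm, in the tray's third bay (78 mm wide, at y = +157 mm of the tray); to be left. Origin at the middle of its underside.
- tumbler: white ceramic tumbler, 72 mm wide, 95 mm high; bystander. Origin at the middle of its underside.
- cotton_jar: glass jar with a metal cap, 72 mm wide, 85 mm high; bystander. Origin at the middle of its underside.
- soap_pump: amber soap pump, 66 mm wide, 175 mm high; bystander. Origin at the middle of its underside.
- nail_brush: wooden nail brush, 90 by 45 by 34 mm; bystander. Origin at the middle of its underside.
- detergent_bottle: white detergent bottle, 85 by 150 mm, 260 mm high; bystander. Origin at the middle of its underside.
Not all that is in view belongs to the job. Leave any pink look-alike of the broken_coaster alone.

How it is judged:
On the way, in this order (a step that is already met when the one before it is completed fails the run):
1. the bin drawer is pulled fully open (value of joint bin_drawer above 0.11 m), for 0.2 s.
2. the broken coaster has dropped into the waste liner (x of broken_coaster in the frame of bin_mouth between -0.15 and 0.15 m and y of broken_coaster in the frame of bin_mouth between -0.22 and 0.22 m and z of broken_coaster in the frame of bin_mouth below -0.04 m), for 0.2 s.
At the end, for the whole second after the job is handed in: The bin drawer is home (open less than 3 mm), the broken coaster lies at rest in the waste liner, at least 40 mm below its rim, and the sound coaster is still within 12 mm of where it was (all of step 2 and value of joint bin_drawer below 0.003 m and linear speed of broken_coaster below 0.03 m/s and distance of sound_coaster from where it was at the start of the episode below 0.012 m); the robot touches nothing.
It fails at once if the broken coaster is pressed or pushed with more than 18 N and breaks (contact force between the fingers and broken_coaster above 18 N).
It fails at once if the drawer is slammed (pushed in faster than 0.3 m/s) (velocity of joint bin_drawer below -0.3 m/s).
It fails at once if the sound coaster is shifted by more than 12 mm (distance of sound_coaster from where it was at the start of the episode above 0.012 m).
It fails at once if something else on the counter is shifted by more than 15 mm (distance of any of soap_bar, tumbler, cotton_jar, soap_pump, nail_brush, detergent_bottle from where it was at the start of the episode above 0.015 m).
It also fails if it takes over 70 s, if anything falls off the work surface, if the arm or the gripper's body presses on something with over 40 N, if the wrist force passes 120 N, or if a joint passes its speed limit or range.

## Robot

A 6-joint arm with a two-finger parallel gripper is mounted at the origin on the work surface. World frame = base frame: x ahead of the robot, y to its left, z up, the work surface at z = 0. Lengths are in m, angles in rad, forces in N, time in s.
With the tool pointing down it reaches from about 0.375 to 0.975 m from the base axis. Payload 3.8 kg.
Tool frame: the origin (TCP) lies at the very end of the fingers, on their centre line; the grasp point (between the pads) lies 19 mm behind it; z points along the fingers, y is the line along which they close (so a half turn about z gives the same grasp; the last joint's range is limited). The gripper opens to 85 mm and grips with 20 to 120 N. Pads are 22 mm wide; open, the fingers measure 114 mm over their backs; the gripper's body (76 mm by 85 mm) begins 54 mm behind the grasp point. The pads swing forward as they close: fully open they stand 13 mm farther back than shut.
Start: joints at [-1.311, 0.264, 1.604, -0, 1.274, -0.037], TCP at [0.197, -0.645, 0.231] pointing down, gripper open.
Joint ranges: [-2.63, 2.63], [-0.94, 2.18], [0.31, 2.57], [-1.31, 4.45], [0, 2.66], [-2.55, 2.55]. Speed limits (rad/s): [2.57, 2.57, 3.14, 3.14, 3.14, 3.14].

## Interface

Orientations are given as a rotation vector (axis times angle).
In Python, from workcell import bot gives the robot as it stands. The module is installed in compiled form; this text tells all that it offers.
- The arm moves only by the shell command python3 -m jog [OPENING] [FORCE], which reads ROWS from standard input. ROWS is one flat JSON list of numbers that holds 1 to 5 rows one after another, with no inner brackets; each row has 4 numbers: dx, dy, dz in shares of the most that a row can go, 1 being 62.5 mm, then a turn about the tool's z in a scale on which 1.0 is pi rad; each row shifts and turns the commanded pose from where the row before left it, along the tool's axes as they then stand; what a row does not reach is not made up. A row lasts 1/8 s, in which the tool goes at most 0.0625 m and 0.188 rad, less where a joint would pass 70% of its speed; a pose out of reach is approached as far as the arm can. OPENING is the opening from 0.0 (shut) to 1.0 (fully open), set as the command begins (- or left out keeps the last). The fingers move at their own pace and stop on an object; FORCE is the grip in N (left out, the last holds). Time passes only in rows, so rows that do not move let the fingers close. It prints the time, the measured TCP pose, the force, the opening and the grip force at its end. Shift and turn numbers lie between -1 and 1, and a call with a number outside is refused. Input that does not fit is refused with a message, and nothing moves.
- bot.read_state(): the state, without advancing time (a new reading comes with each control period).
- bot.read_camera(name): name is "scene" or "side" or "wrist"; returns the picture (420x560x3 uint8, red, green, blue); there is no depth.
- bot.camera_info(name): a dict with "intrinsics" (3x3 intrinsics, pixels), "extrinsics" (4x4, takes a point from camera to world coordinates). Camera axes: x right, y down, z forward; pixel columns grow to the right and rows downward; lengths in m; the calibration is good to about 2 mm. The wrist camera is an equidistant fisheye: a pixel r from the principal point sees the ray r / f radians off the axis. A picture is of the moment at which its call begins: read the wrist's pose just before it. camera_info takes no time and is no camera call; for the wrist camera it gives the pose at the moment of the call.
- bot.finish_job(): hands the job in; it is judged then, once.
Trained networks look in the newest picture that a camera, given by its name, has taken for a name from the list of things; names that differ only in an ending like _2 or _b are one class to them, and where a whole thing is asked for, a point or a joint stands for the part that bears it (a point fixed in the world has none). Each returns a list of dicts, best first, with "conf" (0 to 1); they miss things now and then, are a little off and sometimes report something else, mostly with a low value. They report only what shows in the picture. A call takes as long as a camera call. They do not tell look-alikes from the thing itself.
- bot.search_frame(camera, thing): "box" ([left, top, right, bottom] in pixels, round what is visible of it).
- bot.regions_of(camera, thing): "pixels" (420x560 bool, what is visible of it) and "box" ([left, top, right, bottom] in pixels, round what is visible of it).
- bot.spot_point(camera, thing): "pixel" ([row, column] in pixels: a listed point, or the origin of a listed thing).
The state is a dict: "time": time; "q": joint angles; "joint_vel": joint speeds; "joint_torque": joint torques, N m; "tool_pos": TCP position; "tcp_rot": TCP orientation; "wrist_force": force on the tool from outside, world axes, zero at the start; "torque": the same for the moment, N m; "width": opening from 0.0 (shut) to 1.0 (fully open); "grip_force": force on a finger pad.
Only numpy, scipy, OpenCV 4.12 (cv2) and the standard library are available. Lean on these libraries where they do the work, as an engineer would, in place of code of your own. Each camera call takes 0.05 s, during which the arm holds its last target. There are 200 camera calls.

## Working session

There is one attempt and no reset: what is moved stays moved. The work goes in short steps, Python scripts to look and compute and a shell command to move; the robot and the scene stay as the last step left them, time stands still between calls to the robot, and variables do not carry over. Pictures are saved under pics/ and viewed, at most 10 in all, crops included, and the job is handed in when it is done.

```bash
mkdir -p pics; cat > h.py <<'E'
import numpy as np, cv2
from scipy.spatial.transform import Rotation as R
from workcell import bot
def ray(cam,px,info=None):
    i=info or bot.camera_info(cam);K=np.array(i["intrinsics"]);T=np.array(i["extrinsics"])
    r,c=px; v=np.array([(c-K[0,2])/K[0,0],(r-K[1,2])/K[1,1]])
    if cam=="wrist":
        t=np.linalg.norm(v); d=np.r_[v/max(t,1e-9)*np.sin(t),np.cos(t)]
    else: d=np.r_[v,1]; d/=np.linalg.norm(d)
    return T[:3,3],T[:3,:3]@d
def tri(rays):
    A=sum(np.eye(3)-np.outer(d,d) for o,d in rays);b=sum((np.eye(3)-np.outer(d,d))@o for o,d in rays)
    return np.linalg.solve(A,b)
def atz(o,d,z): return o+d*(z-o[2])/d[2]
def save(cam,name):
    im=bot.read_camera(cam);cv2.imwrite("pics/"+name,im[:,:,::-1]);return im
E
python3 - <<'E'
from h import *
a=save("scene","s0.png");b=save("side","d0.png");c=save("wrist","w0.png")
cv2.imwrite("pics/both.png",cv2.resize(np.hstack([a,b])[:,:,::-1],(800,300),interpolation=cv2.INTER_AREA))
for n in ["counter_edge","drawer_knob","coaster_top","broken_coaster","sound_coaster","tray","bin_mouth","soap_pump","tumbler","cotton_jar","nail_brush","detergent_bottle","soap_bar"]:
    rs=[]
    for cam in ["scene","side"]:
        l=bot.spot_point(cam,n)
        print(n,cam,[(np.round(x["pixel"]).tolist(),round(x["conf"],2)) for x in l[:3]])
        if l: rs.append(ray(cam,l[0]["pixel"]))
    if len(rs)==2: print("   ",tri(rs).round(3))
s=bot.read_state();print(s["tool_pos"],s["tcp_rot"],s["time"])
E
```

```text
counter_edge scene [([226.0, 258.0], 0.8), ([199.0, 237.0], 0.28)]
counter_edge side [([197.0, 248.0], 0.91)]
    [ 0.558 -0.     0.003]
drawer_knob scene [([193.0, 272.0], 0.72), ([249.0, 254.0], 0.66)]
drawer_knob side [([206.0, 241.0], 0.45)]
    [0.513 0.089 0.068]
coaster_top scene [([195.0, 269.0], 0.87), ([182.0, 139.0], 0.8), ([184.0, 253.0], 0.54)]
coaster_top side [([214.0, 276.0], 0.92), ([157.0, 345.0], 0.64)]
    [0.434 0.064 0.004]
broken_coaster scene [([189.0, 143.0], 0.84), ([196.0, 269.0], 0.74), ([194.0, 269.0], 0.56)]
broken_coaster side [([214.0, 276.0], 0.65), ([162.0, 344.0], 0.57)]
    [ 0.408 -0.249 -0.072]
sound_coaster scene [([198.0, 239.0], 0.62), ([194.0, 267.0], 0.46)]
sound_coaster side [([198.0, 292.0], 0.78)]
    [ 0.413 -0.045 -0.002]
tray scene [([184.0, 251.0], 0.86), ([233.0, 116.0], 0.32)]
tray side [([210.0, 296.0], 0.81)]
    [0.374 0.014 0.004]
bin_mouth scene [([198.0, 267.0], 0.49), ([195.0, 273.0], 0.22)]
bin_mouth side []
soap_pump scene [([183.0, 372.0], 0.79)]
soap_pump side [([301.0, 213.0], 0.97)]
    [ 0.475  0.451 -0.002]
tumbler scene [([191.0, 338.0], 0.82)]
tumbler side [([268.0, 234.0], 0.87), ([212.0, 295.0], 0.53)]
    [ 0.473  0.318 -0.011]
cotton_jar scene [([223.0, 162.0], 0.74)]
cotton_jar side [([158.0, 300.0], 0.89)]
    [ 0.46  -0.317  0.002]
nail_brush scene [([233.0, 113.0], 0.71), ([223.0, 162.0], 0.24)]
nail_brush side [([141.0, 310.0], 0.5), ([202.0, 242.0], 0.37), ([217.0, 278.0], 0.28)]
    [ 0.459 -0.484 -0.006]
detergent_bottle scene [([246.0, 253.0], 0.7), ([163.0, 419.0], 0.58)]
detergent_bottle side [([364.0, 195.0], 0.68)]
    [ 0.507  0.211 -0.446]
soap_bar scene [([185.0, 251.0], 0.5), ([189.0, 294.0], 0.49)]
soap_bar side [([239.0, 272.0], 0.55)]
    [ 0.393  0.058 -0.05 ]
[ 0.1974075  -0.6454847   0.23127552] [3.10705485e+00 4.64531908e-01 2.56831213e-05] 1.45
```

View pics/s0.png

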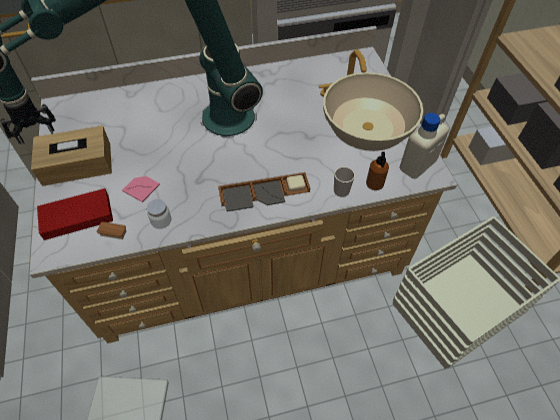

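View pics/d0.png

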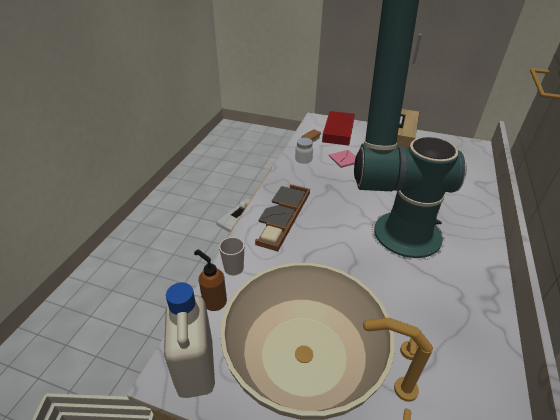

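```bash
cat >> h.py <<'E'
def delta(goal,yaw=None):
    s=bot.read_state();M=R.from_rotvec(s["tcp_rot"]).as_matrix()
    d=M.T@(np.array(goal)-s["tool_pos"])
    print("t",round(s["time"],2),"tcp",s["tool_pos"].round(4),"xaxis",M[:,0].round(3),"zaxis",M[:,2].round(3),"delta",d.round(4),"turn",round(np.arctan2(M[1,0],M[0,0])-(yaw or 0),3),"F",s["wrist_force"].round(2),"w",round(s["width"],3))
E
python3 - <<'E'
from h import *
delta([0.5,0.03,0.30],0)
a=cv2.imread("pics/s0.png")
cv2.imwrite("pics/crop.png",cv2.resize(a[165:265,200:330],(780,600),interpolation=cv2.INTER_CUBIC))
E
```

```text
t 1.45 tcp [ 0.1974 -0.6455  0.2313] xaxis [0.956 0.292 0.   ] zaxis [ 0. -0. -1.] delta [ 0.4869 -0.5574 -0.0687] turn 0.297 F [-1.22  0.52 -0.43] w 1.0
```

View pics/crop.png

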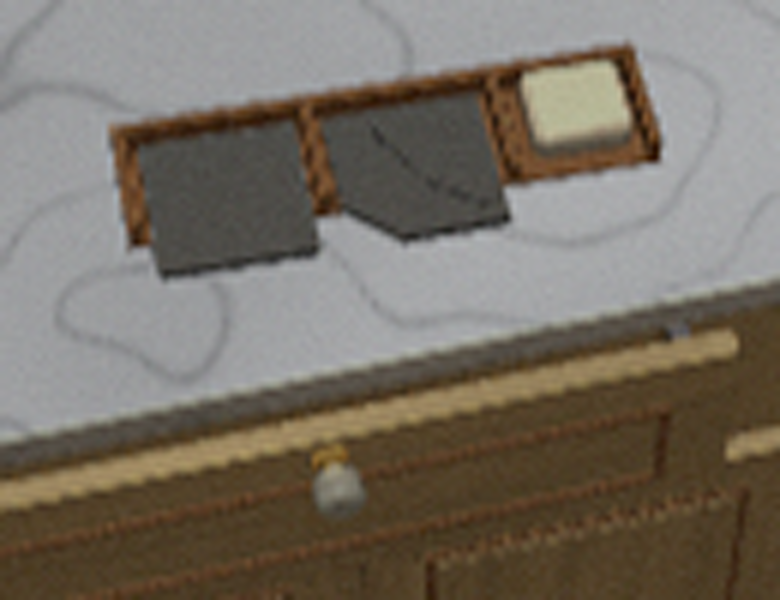

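Candidates in the scene picture: the grey coaster at (238,198) is whole and square, the pink one at (141,188) is the look-alike, and the grey one at (269,194) has its +x −y corner missing and a crack. The crop confirms (269,194) as the broken coaster. The knob is at about (256,246).

The manual's scale: shifts go in shares of 62.5 mm and turns go in shares of pi rad. Converting my numbers, -0.045 m is -0.72, 0.04 m is 0.64, 0.06 rad is 0.0191.

```bash
echo '[0.64, -0.72, -0.224, 0.0191, 0.64, -0.72, -0.224, 0.0191, 0.64, -0.72, -0.224, 0.0191, 0.64, -0.72, -0.224, 0.0191, 0.64, -0.72, -0.224, 0.0181]' | python3 -m jog; python3 -c "
from h import *
delta([0.5,0.03,0.30],0)"
```

```text
time: 2.08
tool_pos: [0.3548, -0.3881, 0.3021]
tcp_rot: [3.141, -0.004, 0.001]
wrist_force: [0.3, -0.9, 0.1]
width: 0.998
grip_force: 0.0
t 2.08 tcp [ 0.3548 -0.3881  0.3021] xaxis [ 1.    -0.003  0.001] zaxis [ 0.001 -0.001 -1.   ] delta [ 0.144  -0.4185  0.0019] turn -0.003 F [ 0.32 -0.92  0.1 ] w 0.998
```

Converted, -0.055 m is -0.88, 0.029 m is 0.464.

```bash
echo '[0.464, -0.88, 0, 0, 0.464, -0.88, 0, 0, 0.464, -0.88, 0, 0, 0.464, -0.88, 0, 0, 0.464, -0.88, 0, 0]' | python3 -m jog;echo '[0, -0.8, 0, 0, 0, -0.8, 0, 0, 0, -0.688, 0, 0, 0, 0, 0, 0]' | python3 -m jog; python3 - <<'E'
from h import *
delta([0.5,0.03,0.30],0)
i=bot.camera_info("wrist");print(np.array(i["extrinsics"]).round(3))
im=save("wrist","w1.png")
for n in ["counter_edge","drawer_knob","coaster_top","sound_coaster","tray"]:
    for x in bot.spot_point("wrist",n)[:2]:
        o,d=ray("wrist",x["pixel"],i); print(n,np.round(x["pixel"]),round(x["conf"],2),atz(o,d,{"drawer_knob":-.056,"coaster_top":.014,"sound_coaster":.004}.get(n,0)).round(4))
E
```

```text
time: 2.7
tool_pos: [0.4999, -0.1129, 0.3017]
tcp_rot: [3.141, -0.0, 0.002]
wrist_force: [1.6, -1.3, -0.2]
width: 0.996
grip_force: 0.0
time: 3.2
tool_pos: [0.499, 0.0308, 0.3015]
tcp_rot: [-3.141, -0.007, -0.001]
wrist_force: [-0.0, -0.8, 0.2]
width: 0.997
grip_force: 0.0
t 3.2 tcp [0.499  0.0308 0.3015] xaxis [1.    0.004 0.   ] zaxis [ 0.     0.001 -1.   ] delta [0.001  0.0008 0.0015] turn 0.004 F [-0.02 -0.79  0.2 ] w 0.997
[[ 0.005 -0.962 -0.273  0.569]
 [-1.    -0.005  0.     0.032]
 [-0.001  0.273 -0.962  0.445]
 [ 0.     0.     0.     1.   ]]
counter_edge [129. 304.] 0.86 [0.5507 0.0016 0.    ]
drawer_knob [100. 315.] 0.62 [ 0.5941 -0.0177 -0.056 ]
drawer_knob [253. 292.] 0.53 [ 0.3447  0.0138 -0.056 ]
coaster_top [216. 257.] 0.93 [0.431  0.0657 0.014 ]
coaster_top [290. 502.] 0.73 [ 0.288  -0.3768  0.014 ]
sound_coaster [219. 333.] 0.85 [ 0.4248 -0.0424  0.004 ]
tray [252. 293.] 0.83 [0.3713 0.014  0.    ]
```

View pics/w1.png

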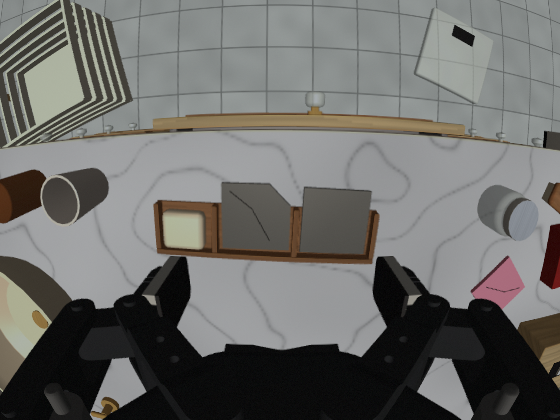

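Wrist view (image up = +x): knob at (100,315), broken coaster with corner missing at (216,257), sound one at (219,333), bare edge at row ~130. Next I measure from a second, closer place.

Converted, 0.05 m is 0.8, 0.04 m is 0.64, 0.004 rad is 0.0013.

```bash
echo '[0.48, 0.256, 0.8, 0.0013, 0.48, 0.256, 0.8, 0, 0.48, 0.256, 0.64, 0, 0, 0, 0.64, 0, 0, 0, 0, 0]' | python3 -m jog; python3 - <<'E'
from h import *
delta([0.6,-0.018,0.02],0)
i=bot.camera_info("wrist")
im=save("wrist","w2.png")
i1=dict(intrinsics=i["intrinsics"],extrinsics=np.array([[0.005,-.962,-.273,.569],[-1,-.005,0,.032],[-.001,.273,-.962,.445],[0,0,0,1]]))
p1=dict(counter_edge=[129,304],drawer_knob=[100,315],coaster_top=[216,257],sound_coaster=[219,333],tray=[252,293])
for n in p1:
    for x in bot.spot_point("wrist",n)[:2]:
        o,d=ray("wrist",x["pixel"],i); print(n,np.round(x["pixel"]),round(x["conf"],2),atz(o,d,{"drawer_knob":-.056,"coaster_top":.014,"sound_coaster":.004}.get(n,0)).round(4), tri([(o,d),ray("wrist",p1[n],i1)]).round(4))
for x in bot.regions_of("wrist","drawer_knob")[:1]: print(x["box"],x["conf"])
E
```

```text
time: 4.12
tool_pos: [0.5856, -0.0211, 0.1169]
tcp_rot: [-3.141, 0.01, 0.015]
wrist_force: [-0.9, -0.4, 0.2]
width: 0.995
grip_force: 0.0
t 4.12 tcp [ 0.5856 -0.0211  0.1169] xaxis [ 1.    -0.006 -0.009] zaxis [-0.009  0.001 -1.   ] delta [ 0.0152 -0.0031  0.0968] turn -0.006 F [-0.89 -0.41  0.23] w 0.995
counter_edge [240. 258.] 0.81 [5.493e-01 5.000e-04 0.000e+00] [0.5514 0.001  0.0043]
coaster_top [350. 198.] 0.92 [0.4335 0.0646 0.014 ] [0.4308 0.0658 0.0109]
sound_coaster [351. 305.] 0.74 [ 0.4265 -0.0429  0.004 ] [ 0.4239 -0.0431  0.0013]
sound_coaster [351. 196.] 0.55 [0.4224 0.0708 0.004 ] [0.4913 0.0067 0.119 ]
tray [354. 195.] 0.42 [0.4136 0.074  0.    ] [0.4102 0.0414 0.0294]
[59.7, 164.2, 500.3, 229.4] 0.57
```

View pics/w2.png

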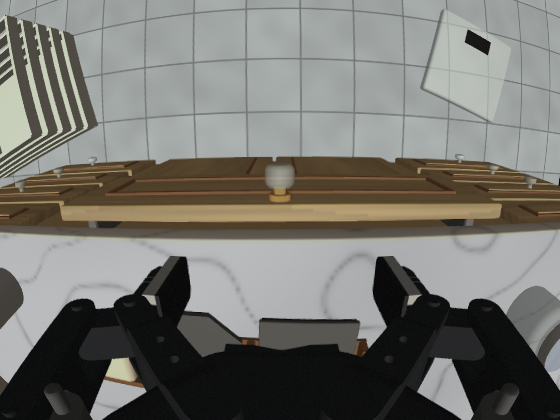

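The knob is plainly at (177,279), with the drawer's top edge at rows 205–219 and the counter edge at about row 237.

```bash
python3 - <<'E'
from h import *
delta([0.6,-0.018,0.02],0)
i=bot.camera_info("wrist")
i1=dict(intrinsics=i["intrinsics"],extrinsics=np.array([[0.005,-.962,-.273,.569],[-1,-.005,0,.032],[-.001,.273,-.962,.445],[0,0,0,1]]))
a=ray("wrist",[177,279],i);b=ray("wrist",[100,315],i1)
print("knob",tri([a,b]),atz(*a,-.056),atz(*b,-.056))
for r,z in ((205,-.036),(219,-.036),(237,0),(232,0)): print(r,atz(*ray("wrist",[r,279],i),z).round(4))
E
```

```text
t 4.47 tcp [ 0.5904 -0.02    0.1237] xaxis [ 1.    -0.004  0.004] zaxis [ 0.004 -0.    -1.   ] delta [ 0.0091 -0.0021  0.1037] turn -0.004 F [ 0.41  0.06 -1.21] w 0.998
knob [ 0.59605296 -0.01807489 -0.06832719] [ 0.59933518 -0.01655316 -0.056     ] [ 0.59447784 -0.01847386 -0.056     ]
205 [ 0.5755 -0.0166 -0.036 ]
219 [ 0.5613 -0.0165 -0.036 ]
237 [ 0.5563 -0.0167  0.    ]
232 [ 0.561  -0.0168  0.    ]
```

Converted, 0.05 m is 0.8, 0.01 m is 0.16.

```bash
echo '[0.16, -0.048, 0.8, 0, 0, 0, 0.8, 0, 0, 0, 0.72, 0, 0, 0, 0, 0, 0, 0, 0, 0]' | python3 -m jog; python3 - <<'E'
from h import *
delta([0.6,-0.0175,-0.069],0)
i=bot.camera_info("wrist")
im=save("wrist","w3.png")
for x in bot.spot_point("wrist","drawer_knob")[:2]:
    print(x, atz(*ray("wrist",x["pixel"],i),-.056))
E
```

```text
time: 5.1
tool_pos: [0.6008, -0.0171, -0.0216]
tcp_rot: [3.141, -0.006, 0.005]
wrist_force: [1.0, -0.8, -0.0]
width: 1.002
grip_force: 0.0
t 5.1 tcp [ 0.6008 -0.0171 -0.0216] xaxis [ 1.    -0.004  0.003] zaxis [ 0.003 -0.    -1.   ] delta [-0.001   0.0004  0.0474] turn -0.004 F [ 0.98 -0.85 -0.05] w 1.002
{'pixel': [247.2, 286.4], 'conf': 0.6} [ 0.59461318 -0.01894116 -0.056     ]
```

View pics/w3.png

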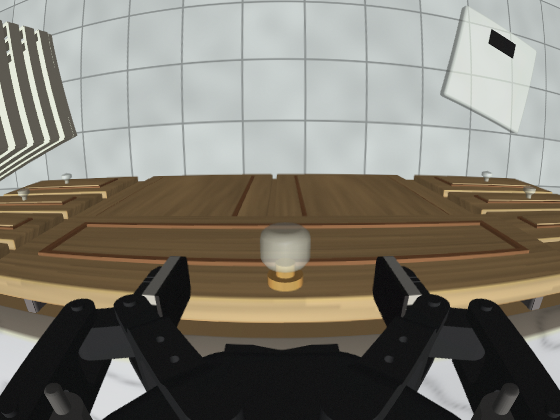

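The knob at (247,286) sits between the fingers, about 1–2 mm to −y. Descend and pinch.

Converted, 0.024 m is 0.384, 0.022 m is 0.352.

```bash
echo '[-0.032, 0.016, 0.384, 0, 0, 0, 0.352, 0, 0, 0, 0, 0]' | python3 -m jog 1.0 40; echo '[0, 0, 0, 0, 0, 0, 0, 0, 0, 0, 0, 0, 0, 0, 0, 0, 0, 0, 0, 0]' | python3 -m jog 0.0 40;echo '[0, 0, 0, 0, 0, 0, 0, 0, 0, 0, 0, 0]' | python3 -m jog
```

```text
time: 5.58
tool_pos: [0.5971, -0.0181, -0.0691]
tcp_rot: [-3.142, 0.007, 0.0]
wrist_force: [-0.1, -0.3, -0.4]
width: 1.001
grip_force: 0.0
time: 6.2
tool_pos: [0.5981, -0.0191, -0.0684]
tcp_rot: [3.14, -0.006, 0.003]
wrist_force: [-1.3, -4.5, 5.8]
width: 0.346
grip_force: 43.1
time: 6.58
tool_pos: [0.5982, -0.0191, -0.0684]
tcp_rot: [3.14, -0.006, 0.003]
wrist_force: [-0.6, -3.8, 6.5]
width: 0.345
grip_force: 43.1
```

Converted, 0.028 m is 0.448, 0.026 m is 0.416.

```bash
echo '[0.24, 0, 0, 0, 0.448, 0, 0, 0, 0.448, 0, 0, 0, 0.416, 0, 0, 0, 0.224, 0, 0, 0]' | python3 -m jog;echo '[0.16, 0, 0, 0, 0.08, 0, 0, 0, 0, 0, 0, 0, 0, 0, 0, 0]' | python3 -m jog
```

```text
time: 7.2
tool_pos: [0.7094, -0.0191, -0.0684]
tcp_rot: [3.141, -0.006, 0.001]
wrist_force: [-5.7, -3.1, 10.7]
width: 0.345
grip_force: 44.8
time: 7.7
tool_pos: [0.7228, -0.0191, -0.0684]
tcp_rot: [3.141, -0.006, -0.001]
wrist_force: [-4.9, -2.3, 8.2]
width: 0.342
grip_force: 44.8
```

Converted, 0.004 m is 0.064.

```bash
echo '[0.064, 0, 0, 0, 0, 0, 0, 0, 0, 0, 0, 0]' | python3 -m jog
```

```text
time: 8.07
tool_pos: [0.7228, -0.0191, -0.0684]
tcp_rot: [3.141, -0.006, -0.014]
wrist_force: [-15.5, -2.6, 18.0]
width: 0.342
grip_force: 46.0
```

Drawer is against its open stop (gone 0.125 m, force rose). Release, rise, close the fingers, go towards the coaster.

Converted, -0.05 m is -0.8, -0.04 m is -0.64.

```bash
echo '[0, 0, 0, 0, 0, 0, 0, 0, 0, 0, 0, 0, 0, 0, 0, 0]' | python3 -m jog 1.0; echo '[0, 0, -0.64, 0, 0, 0, -0.8, 0, 0, 0, -0.8, 0, 0, 0, -0.8, 0, 0, 0, -0.64, 0]' | python3 -m jog; echo '[-0.8, -0.272, 0, 0, -0.8, -0.272, 0, 0, -0.8, -0.272, 0, 0, -0.8, -0.272, 0, 0, -0.8, -0.272, 0, 0]' | python3 -m jog 0.0;echo '[0, 0, 0, 0, 0, 0, 0, 0, 0, 0, 0, 0, 0, 0, 0, 0]' | python3 -m jog; python3 - <<'E'
from h import *
delta([0.41,0.065,0.03],0)
i=bot.camera_info("wrist")
im=save("wrist","w4.png");delta([0.41,0.065,0.03],0)
for n,z in (("coaster_top",.014),("sound_coaster",.004),("counter_edge",0),("tray",0)):
  for x in bot.spot_point("wrist",n)[:2]:
    print(n,np.round(x["pixel"]),round(x["conf"],2), atz(*ray("wrist",x["pixel"],i),z).round(4))
E
```

```text
time: 8.57
tool_pos: [0.7272, -0.0185, -0.07]
tcp_rot: [-3.141, 0.007, 0.0]
wrist_force: [0.1, 0.7, -0.8]
width: 1.0
grip_force: 0.0
time: 9.2
tool_pos: [0.7278, -0.0186, 0.163]
tcp_rot: [3.142, -0.007, 0.004]
wrist_force: [0.2, 0.3, -0.1]
width: 1.002
grip_force: 0.0
time: 9.82
tool_pos: [0.4759, 0.068, 0.1603]
tcp_rot: [-3.141, 0.007, -0.001]
wrist_force: [-0.5, 1.2, -0.6]
width: -0.002
grip_force: 0.0
time: 10.32
tool_pos: [0.4786, 0.0671, 0.1604]
tcp_rot: [3.142, -0.008, 0.001]
wrist_force: [0.4, -0.0, -0.2]
width: 0.001
grip_force: 0.0
t 10.32 tcp [0.4786 0.0671 0.1604] xaxis [ 1.    -0.005  0.   ] zaxis [ 0. -0. -1.] delta [-0.0687  0.0025  0.1304] turn -0.005 F [ 0.37 -0.   -0.21] w 0.001
t 10.38 tcp [0.4784 0.0672 0.1603] xaxis [ 1.    -0.005  0.   ] zaxis [ 0. -0. -1.] delta [-0.0684  0.0025  0.1303] turn -0.005 F [-0.71  0.6  -0.65] w 0.003
coaster_top [243. 283.] 0.9 [0.4286 0.0673 0.014 ]
sound_coaster [243. 389.] 0.58 [ 0.4227 -0.0428  0.004 ]
counter_edge [196.  59.] 0.74 [0.4749 0.3236 0.    ]
counter_edge [116. 354.] 0.71 [ 5.493e-01 -2.000e-04  0.000e+00]
tray [284. 332.] 0.89 [0.3746 0.0139 0.    ]
tray [238. 284.] 0.52 [0.4284 0.0659 0.    ]
```

View pics/w4.png

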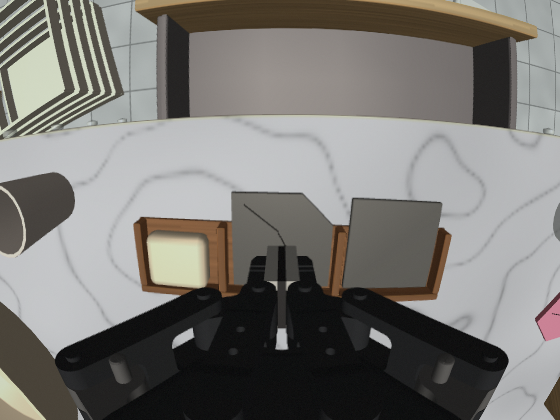

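Drawer is open with the liner showing beyond the edge (rows 25–120). The broken coaster is under the closed fingers, top centre at about (243,283). Next: above its rear half, then approach slowly by touch.

Converted, 0.05 m is 0.8, 0.0005 m is 0.008.

```bash
echo '[-0.56, 0.008, 0.8, 0, -0.56, 0, 0.8, 0, 0, 0, 0.528, 0, 0, 0, 0, 0, 0, 0, 0, 0]' | python3 -m jog;echo '[0, 0, 0.064, 0, 0, 0, 0.048, 0, 0, 0, 0.016, 0, 0, 0, 0, 0, 0, 0, 0, 0]' | python3 -m jog
```

```text
time: 11.2
tool_pos: [0.4092, 0.0674, 0.0286]
tcp_rot: [-3.141, 0.007, -0.004]
wrist_force: [-0.4, -0.2, 1.2]
width: -0.002
grip_force: 0.0
time: 11.82
tool_pos: [0.4075, 0.0672, 0.0194]
tcp_rot: [-3.142, 0.007, -0.0]
wrist_force: [1.0, 0.4, 0.5]
width: 0.001
grip_force: 0.0
```

Converted, 0.002 m is 0.032, 0.001 m is 0.016.

```bash
for k in 1 2 3 4; do echo; done >/dev/null; echo '[0, 0, 0.032, 0, 0, 0, 0.016, 0, 0, 0, 0.016, 0, 0, 0, 0, 0, 0, 0, 0, 0]' | python3 -m jog
```

```text
time: 12.45
tool_pos: [0.4075, 0.0672, 0.0153]
tcp_rot: [3.142, -0.007, -0.0]
wrist_force: [-1.0, -0.7, 0.6]
width: -0.003
grip_force: 0.0
```

Converted, 0.001 m is 0.016, 0.0005 m is 0.008.

```bash
echo '[0, 0, 0.016, 0, 0, 0, 0.008, 0, 0, 0, 0, 0, 0, 0, 0, 0]' | python3 -m jog
```

```text
time: 12.95
tool_pos: [0.4075, 0.0672, 0.0139]
tcp_rot: [-3.142, 0.007, -0.0]
wrist_force: [-1.0, -0.1, 2.5]
width: -0.003
grip_force: 1.3
```

Contact at z ≈ 0.014, as the text says. Now press up to about 7 N.

Converted, 0.0003 m is 0.0048, 0.0002 m is 0.0032.

```bash
echo '[0, 0, 0.0048, 0, 0, 0, 0.0032, 0, 0, 0, 0, 0, 0, 0, 0, 0]' | python3 -m jog
```

```text
time: 13.45
tool_pos: [0.4075, 0.0673, 0.0137]
tcp_rot: [3.142, -0.007, -0.0]
wrist_force: [-2.2, -0.2, 6.0]
width: -0.004
grip_force: 3.4
```

Converted, 0.003 m is 0.048, 0.002 m is 0.032.

```bash
echo '[0, 0, 0.0048, 0, 0, 0, 0, 0, 0.032, 0, 0, 0, 0.048, 0, 0, 0, 0.048, 0, 0, 0]' | python3 -m jog
```

```text
time: 14.08
tool_pos: [0.4137, 0.0672, 0.0133]
tcp_rot: [3.141, -0.007, -0.007]
wrist_force: [-8.2, -0.4, 14.0]
width: -0.002
grip_force: 6.8
```

Converted, -0.0006 m is -0.0096.

```bash
echo '[0, 0, -0.0096, 0, 0, 0, 0, 0]' | python3 -m jog; python3 - <<'E'
from h import *
i=bot.camera_info("wrist")
im=save("wrist","w5.png");delta([0.41,0.065,0.03],0)
for n,z in (("coaster_top",.014),):
  for x in bot.spot_point("wrist",n)[:2]:
    print(n,np.round(x["pixel"]),round(x["conf"],2), atz(*ray("wrist",x["pixel"],i),z).round(4))
for x in bot.regions_of("wrist","broken_coaster")[:2]:
  b=x["box"];print(b,x["conf"],atz(*ray("wrist",[b[1],(b[0]+b[2])/2],i),.014).round(4))
E
```

```text
time: 14.32
tool_pos: [0.4145, 0.0672, 0.0137]
tcp_rot: [3.141, -0.007, -0.003]
wrist_force: [-3.3, -0.0, 7.0]
width: 0.001
grip_force: 3.7
t 14.38 tcp [0.4145 0.0672 0.0137] xaxis [ 1.    -0.004 -0.002] zaxis [-0.002 -0.    -1.   ] delta [-0.0045  0.0022 -0.0163] turn -0.004 F [-4.19  0.2   7.28] w -0.002
coaster_top [219. 282.] 0.79 [0.4371 0.0677 0.014 ]
[174.6, 113.7, 389.1, 297.2] 0.7 [0.4851 0.0678 0.014 ]
```

View pics/w5.png

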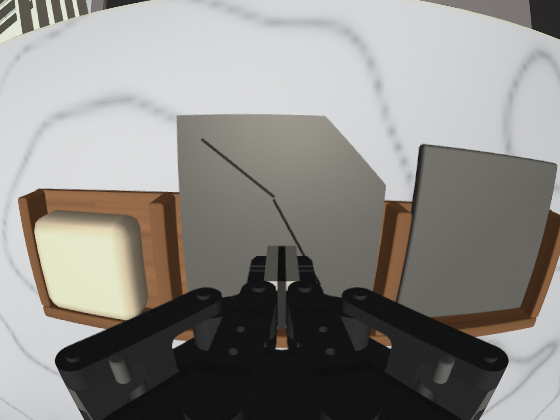

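The coaster is moving with the fingers (front edge now at x≈0.485, image row 114). Force rises in motion, so I keep the base press low and check often.

Converted, 0.003 m is 0.048, 0.002 m is 0.032.

```bash
echo '[0.032, 0, -0.0016, 0, 0.032, 0, 0, 0, 0.048, 0, 0, 0, 0.048, 0, 0, 0]' | python3 -m jog
```

```text
time: 14.98
tool_pos: [0.4242, 0.0671, 0.0136]
tcp_rot: [3.141, -0.007, -0.005]
wrist_force: [-5.7, -0.6, 8.0]
width: 0.0
grip_force: 3.8
```

Converted, 0.003 m is 0.048.

```bash
echo '[0.048, 0, 0, 0, 0.048, 0, 0, 0, 0.048, 0, 0, 0, 0.048, 0, 0, 0]' | python3 -m jog
```

```text
time: 15.48
tool_pos: [0.4362, 0.0671, 0.0137]
tcp_rot: [3.141, -0.007, -0.005]
wrist_force: [-5.2, 0.4, 9.1]
width: 0.0
grip_force: 3.9
```

Converted, 0.003 m is 0.048.

```bash
echo '[0.048, 0, 0, 0, 0.048, 0, 0, 0, 0.048, 0, 0, 0]' | python3 -m jog
```

```text
time: 15.85
tool_pos: [0.4456, 0.0671, 0.0139]
tcp_rot: [3.142, -0.007, -0.004]
wrist_force: [-3.0, 0.9, 6.6]
width: 0.003
grip_force: 3.3
```

Converted, 0.003 m is 0.048, 0.0003 m is 0.0048.

```bash
echo '[0.048, 0, 0.0032, 0, 0.048, 0, 0.0048, 0, 0.048, 0, 0.0048, 0]' | python3 -m jog
```

```text
time: 16.23
tool_pos: [0.4545, 0.067, 0.0131]
tcp_rot: [3.141, -0.007, -0.004]
wrist_force: [-5.7, 0.2, 9.5]
width: -0.001
grip_force: 5.0
```

Converted, 0.003 m is 0.048, 0.0003 m is 0.0048.

```bash
echo '[0.048, 0, 0.0048, 0, 0.048, 0, 0.0048, 0, 0.048, 0, 0.0048, 0]' | python3 -m jog
```

```text
time: 16.6
tool_pos: [0.4633, 0.067, 0.0125]
tcp_rot: [3.141, -0.007, -0.005]
wrist_force: [-6.8, -0.4, 12.9]
width: 0.002
grip_force: 6.7
```

Converted, 0.003 m is 0.048, -0.0003 m is -0.0048.

```bash
echo '[0.048, 0, -0.0048, 0, 0.048, 0, 0, 0, 0.048, 0, 0, 0]' | python3 -m jog
```

```text
time: 16.98
tool_pos: [0.4737, 0.067, 0.0122]
tcp_rot: [-3.142, 0.007, -0.001]
wrist_force: [0.3, 0.2, -1.2]
width: -0.003
grip_force: 0.0
```

The coaster has stepped down off the tray floor; follow it down.

Converted, 0.001 m is 0.016, 0.0008 m is 0.0128.

```bash
echo '[0, 0, 0.016, 0, 0, 0, 0.0128, 0, 0, 0, 0, 0, 0, 0, 0, 0]' | python3 -m jog
```

```text
time: 17.48
tool_pos: [0.4733, 0.067, 0.0104]
tcp_rot: [3.142, -0.007, -0.0]
wrist_force: [-0.1, 0.3, 0.6]
width: 0.0
grip_force: 0.0
```

Converted, 0.0003 m is 0.0048.

```bash
echo '[0, 0, 0.0048, 0, 0, 0, 0.0048, 0, 0, 0, 0, 0, 0, 0, 0, 0]' | python3 -m jog
```

```text
time: 17.98
tool_pos: [0.4734, 0.067, 0.01]
tcp_rot: [-3.142, 0.007, 0.0]
wrist_force: [-1.0, 0.4, 2.0]
width: -0.002
grip_force: 1.2
```

Converted, 0.003 m is 0.048, 0.002 m is 0.032.

```bash
echo '[0, 0, 0.0064, 0, 0, 0, 0, 0, 0.032, 0, 0, 0, 0.048, 0, 0, 0, 0.048, 0, 0, 0]' | python3 -m jog
```

```text
time: 18.6
tool_pos: [0.4803, 0.067, 0.0097]
tcp_rot: [3.141, -0.006, -0.004]
wrist_force: [-4.2, -0.8, 7.6]
width: -0.002
grip_force: 3.8
```

Converted, 0.004 m is 0.064, 0.003 m is 0.048.

```bash
echo '[0.048, 0, 0, 0, 0.064, 0, 0, 0, 0.064, 0, 0, 0, 0.064, 0, 0, 0, 0.064, 0, 0, 0]' | python3 -m jog
```

```text
time: 19.23
tool_pos: [0.4994, 0.0669, 0.0097]
tcp_rot: [3.142, -0.007, -0.004]
wrist_force: [-3.7, -0.4, 6.9]
width: 0.0
grip_force: 3.8
```

Converted, 0.004 m is 0.064, 0.002 m is 0.032.

```bash
echo '[0.064, 0, 0, 0, 0.064, 0, 0, 0, 0.064, 0, 0, 0, 0.064, 0, 0, 0, 0.032, 0, 0, 0]' | python3 -m jog; echo '[0, 0, -0.048, 0, 0, 0, -0.32, 0, 0, 0, -0.48, 0, -0.48, 0, -0.48, 0, -0.32, 0, 0, 0]' | python3 -m jog;echo '[0, 0, 0, 0, 0, 0, 0, 0]' | python3 -m jog; python3 - <<'E'
from h import *
i=bot.camera_info("wrist")
im=save("wrist","w6.png");delta([0.46,0.067,0.03],0)
for n,z in (("coaster_top",.01),("counter_edge",0)):
  for x in bot.spot_point("wrist",n)[:2]:
    print(n,np.round(x["pixel"]),round(x["conf"],2), atz(*ray("wrist",x["pixel"],i),z).round(4))
for x in bot.regions_of("wrist","broken_coaster")[:1]:
  b=x["box"];print(b,x["conf"],[atz(*ray("wrist",[r,(b[0]+b[2])/2],i),.01).round(4) for r in (b[1],b[3])])
E
```

```text
time: 19.85
tool_pos: [0.5177, 0.0668, 0.0097]
tcp_rot: [3.142, -0.007, -0.003]
wrist_force: [-3.7, 0.4, 7.6]
width: 0.0
grip_force: 3.6
time: 20.48
tool_pos: [0.4701, 0.0672, 0.0951]
tcp_rot: [-3.141, 0.007, -0.009]
wrist_force: [1.0, 0.5, -0.3]
width: 0.007
grip_force: 0.0
time: 20.72
tool_pos: [0.469, 0.067, 0.0923]
tcp_rot: [-3.142, 0.007, -0.001]
wrist_force: [0.0, 0.1, 0.1]
width: -0.001
grip_force: 0.0
t 20.77 tcp [0.4691 0.067  0.0923] xaxis [ 1.    -0.004  0.   ] zaxis [ 0.  0. -1.] delta [-0.0092  0.      0.0623] turn -0.004 F [0.35 0.21 0.55] w -0.001
coaster_top [119. 282.] 0.9 [0.5368 0.0676 0.01  ]
counter_edge [101. 373.] 0.71 [5.516e-01 5.000e-04 0.000e+00]
[209.5, 49.5, 349.5, 189.4] 0.73 [array([0.5855, 0.069 , 0.01  ]), array([0.4868, 0.0694, 0.01  ])]
```

View pics/w6.png

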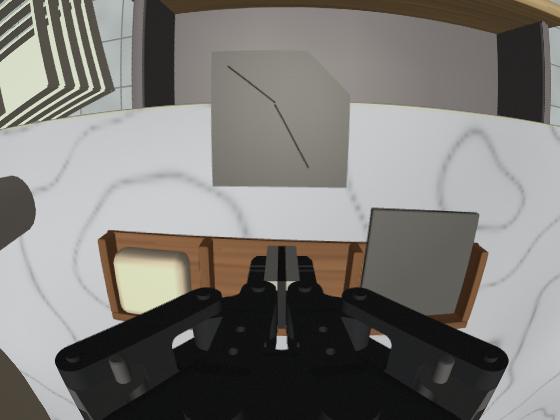

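The coaster lies half over the edge (rows 50–188), its rear edge at x≈0.488, with ~45 mm of bare counter behind it. Put the closed fingers behind it and push gently.

Converted, 0.04 m is 0.64, -0.003 m is -0.048.

```bash
echo '[-0.048, -0.032, 0.64, 0, 0, 0, 0.56, 0, 0, 0, 0.128, 0, 0, 0, 0.048, 0, 0, 0, 0, 0]' | python3 -m jog;echo '[0, 0, 0, 0, 0.048, 0, 0, 0, 0.048, 0, 0, 0, 0.048, 0, 0, 0, 0.048, 0, 0, 0]' | python3 -m jog
```

```text
time: 21.55
tool_pos: [0.4668, 0.0691, 0.0075]
tcp_rot: [-3.141, 0.007, -0.003]
wrist_force: [-0.1, 0.4, 0.7]
width: -0.001
grip_force: 0.0
time: 22.18
tool_pos: [0.4777, 0.0689, 0.0065]
tcp_rot: [-3.142, 0.007, -0.0]
wrist_force: [-1.0, 0.3, -0.7]
width: -0.002
grip_force: 0.0
```

Converted, 0.004 m is 0.064, 0.002 m is 0.032.

```bash
echo '[0, 0, 0.032, 0, 0.048, 0, 0, 0, 0.048, 0, 0, 0, 0.064, 0, 0, 0, 0.064, 0, 0, 0]' | python3 -m jog;echo '[0.064, 0, 0, 0, 0.064, 0, 0, 0, 0.064, 0, 0, 0, 0.064, 0, 0, 0, 0.064, 0, 0, 0]' | python3 -m jog
```

```text
time: 22.8
tool_pos: [0.4918, 0.0689, 0.0045]
tcp_rot: [-3.142, 0.007, 0.0]
wrist_force: [-0.2, -0.2, -0.0]
width: -0.004
grip_force: 0.5
time: 23.42
tool_pos: [0.5121, 0.0688, 0.0046]
tcp_rot: [-3.142, 0.007, -0.001]
wrist_force: [0.1, -0.5, 0.5]
width: 0.002
grip_force: 0.0
```

Converted, 0.004 m is 0.064.

```bash
echo '[0.064, 0, 0, 0, 0.064, 0, 0, 0, 0.064, 0, 0, 0, 0.064, 0, 0, 0, 0.064, 0, 0, 0]' | python3 -m jog;python3 - <<'E'
from h import *
i=bot.camera_info("wrist")
im=save("wrist","w7.png");delta([0.46,0.067,0.03],0)
E
```

```text
time: 24.05
tool_pos: [0.5317, 0.0687, 0.0045]
tcp_rot: [-3.142, 0.007, -0.0]
wrist_force: [-0.2, -0.3, 0.6]
width: 0.001
grip_force: 0.0
t 24.1 tcp [0.5324 0.0687 0.0046] xaxis [ 1.    -0.004  0.001] zaxis [ 0.001  0.    -1.   ] delta [-0.0724  0.002  -0.0254] turn -0.004 F [ 0.57  0.25 -0.92] w 0.002
```

View pics/w7.png

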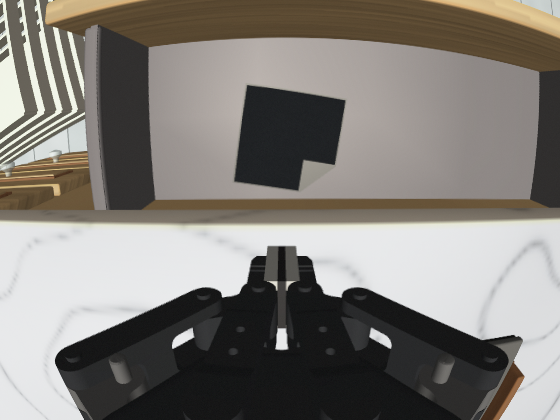

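Dropped: the coaster lies flat (upside down) on the liner floor at about (138,290). Now round to the front of the knob and push the drawer home with closed fingers.

Converted, -0.055 m is -0.88, 0.018 m is 0.288.

```bash
echo '[0, 0, -0.8, 0, 0.16, 0.16, -0.88, 0, 0.72, 0.288, -0.24, 0, 0.8, 0.32, 0, 0, 0.8, 0.32, 0, 0]' | python3 -m jog;echo '[0.8, 0.32, 0, 0, 0.64, 0, 0, 0, 0, 0, 0, 0, 0, 0, 0, 0]' | python3 -m jog; python3 -c "
from h import *
delta([0.776,-0.019,-0.068],0)"
```

```text
time: 24.72
tool_pos: [0.6879, -0.0005, 0.1254]
tcp_rot: [-3.141, 0.006, -0.002]
wrist_force: [0.5, 0.7, 1.0]
width: 0.0
grip_force: 0.0
time: 25.22
tool_pos: [0.7751, -0.0202, 0.1236]
tcp_rot: [-3.141, 0.006, 0.003]
wrist_force: [0.2, -0.6, 0.5]
width: 0.004
grip_force: 0.0
t 25.23 tcp [ 0.7751 -0.0202  0.1236] xaxis [ 1.    -0.004 -0.002] zaxis [-0.002  0.    -1.   ] delta [ 0.0013 -0.0012  0.1916] turn -0.004 F [ 0.17 -0.6   0.53] w 0.004
```

Converted, 0.06 m is 0.96, 0.055 m is 0.88.

```bash
echo '[0.016, -0.016, 0.8, 0, 0, 0, 0.96, 0, 0, 0, 0.88, 0, 0, 0, 0.4, 0, 0, 0, 0, 0]' | python3 -m jog;echo '[-0.064, 0, 0, 0, -0.096, 0, 0, 0, -0.096, 0, 0, 0, -0.096, 0, 0, 0, -0.096, 0, 0, 0]' | python3 -m jog
```

```text
time: 25.85
tool_pos: [0.7745, -0.019, -0.0676]
tcp_rot: [-3.141, 0.006, 0.008]
wrist_force: [-0.8, -0.0, 0.6]
width: 0.001
grip_force: 0.0
time: 26.48
tool_pos: [0.7486, -0.0192, -0.0652]
tcp_rot: [-3.142, 0.007, -0.0]
wrist_force: [-0.3, -0.5, -0.1]
width: -0.003
grip_force: 0.0
```

Converted, -0.01 m is -0.16, -0.008 m is -0.128.

```bash
echo '[-0.096, 0, 0, 0, -0.096, 0, 0, 0, -0.128, 0, 0, 0, -0.16, 0, 0, 0, -0.16, 0, 0, 0]' | python3 -m jog;echo '[-0.16, 0, 0, 0, -0.16, 0, 0, 0, -0.16, 0, 0, 0, -0.16, 0, 0, 0, -0.16, 0, 0, 0]' | python3 -m jog
```

```text
time: 27.1
tool_pos: [0.7094, -0.0191, -0.0653]
tcp_rot: [3.141, -0.006, 0.003]
wrist_force: [3.9, -0.0, -2.0]
width: 0.004
grip_force: 2.3
time: 27.72
tool_pos: [0.6586, -0.0191, -0.0654]
tcp_rot: [3.141, -0.006, 0.001]
wrist_force: [5.7, -2.7, -1.7]
width: 0.0
grip_force: 2.3
```

Converted, -0.008 m is -0.128, -0.006 m is -0.096.

```bash
echo '[-0.128, 0, 0, 0, -0.128, 0, 0, 0, -0.096, 0, 0, 0, -0.096, 0, 0, 0, -0.064, 0, 0, 0]' | python3 -m jog;echo '[-0.048, 0, 0, 0, -0.048, 0, 0, 0, -0.032, 0, 0, 0, 0, 0, 0, 0]' | python3 -m jog
```

```text
time: 28.35
tool_pos: [0.6267, -0.0187, -0.0654]
tcp_rot: [-3.142, 0.007, 0.0]
wrist_force: [3.5, -1.5, -0.0]
width: 0.001
grip_force: 1.8
time: 28.85
tool_pos: [0.6185, -0.0184, -0.0656]
tcp_rot: [-3.141, 0.007, 0.002]
wrist_force: [2.2, -1.3, 0.6]
width: -0.003
grip_force: 0.9
```

Converted, -0.002 m is -0.032.

```bash
echo '[-0.032, 0, 0, 0, -0.032, 0, 0, 0, 0, 0, 0, 0]' | python3 -m jog; echo '[-0.032, 0, 0, 0, -0.016, 0, 0, 0, 0, 0, 0, 0]' | python3 -m jog
```

```text
time: 29.22
tool_pos: [0.618, -0.0184, -0.0654]
tcp_rot: [-3.141, 0.007, -0.01]
wrist_force: [9.5, -0.6, -6.7]
width: 0.001
grip_force: 5.1
time: 29.6
tool_pos: [0.6181, -0.0184, -0.0648]
tcp_rot: [-3.141, 0.007, -0.019]
wrist_force: [15.0, -0.1, -12.0]
width: 0.001
grip_force: 8.0
```

Firm stop reached (force rises, no travel). Back off, rise and verify.

```bash
echo '[0.16, 0, 0, 0, 0.32, 0, 0, 0, 0.32, 0, 0, 0, 0, 0, -0.64, 0, 0, 0, -0.8, 0]' | python3 -m jog;echo '[0, 0, -0.8, 0, 0, 0, -0.8, 0, 0, 0, -0.8, 0, 0, 0, 0, 0, 0, 0, 0, 0]' | python3 -m jog; python3 - <<'E'
from h import *
i=bot.camera_info("wrist")
im=save("wrist","w8.png");delta([0.6,0,0],0)
for n,z in (("drawer_knob",-.056),("sound_coaster",.004),("counter_edge",0)):
  for x in bot.spot_point("wrist",n)[:2]:
    print(n,np.round(x["pixel"]),round(x["conf"],2), atz(*ray("wrist",x["pixel"],i),z).round(4))
bot.read_camera("scene")
for n in ("drawer_knob","broken_coaster","sound_coaster"): print(n,[(np.round(x["pixel"]),round(x["conf"],2)) for x in bot.spot_point("scene",n)[:3]])
E
```

```text
time: 30.22
tool_pos: [0.6585, -0.0183, 0.0222]
tcp_rot: [-3.141, 0.007, 0.014]
wrist_force: [0.4, -0.3, 0.5]
width: 0.0
grip_force: 0.0
time: 30.85
tool_pos: [0.6606, -0.0185, 0.1734]
tcp_rot: [-3.141, 0.007, 0.005]
wrist_force: [-0.1, 0.2, -0.6]
width: 0.002
grip_force: 0.0
t 30.9 tcp [ 0.6601 -0.0185  0.1722] xaxis [ 1.    -0.004 -0.005] zaxis [-0.005  0.    -1.   ] delta [-0.0594 -0.0182  0.1725] turn -0.004 F [-0.1   0.1  -0.72] w 0.0
drawer_knob [228. 282.] 0.63 [ 0.5955 -0.0175 -0.056 ]
drawer_knob [(array([246., 250.]), 0.76)]
broken_coaster [(array([190., 142.]), 0.83)]
sound_coaster [(array([200., 240.]), 0.69)]
```

```bash
python3 -c "
from workcell import bot
print(bot.finish_job())"
```

```text
the job is handed in; nothing more can be done
None
```

I opened the drawer to its stop, slid the broken coaster off the edge into the bin, pushed the drawer back to its firm stop and handed the job in; hand-in returned no verdict. My readings on the coaster peaked at 14 N, and the sound coaster showed no visible shift in the last scene reading.

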